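# Size an enamelled disc in the pocket gauge

### The job

Take the blue enamelled disc that stands on the cork mat by its wooden stick and find its size in the white gauge: starting with the smallest pocket, press it lightly on the middle of each pocket in turn, going up one at a time, until it enters one. Leave it there, in the first pocket that takes it, fully home, upright and let go. Never force, knock or drop the disc, as enamel chips, and leave the discs in the tray and the jars, beaker and brush where they are.

Things in the scene. Friction and masses are not known exactly. Their poses are not given: they have to be found in the camera images.
- gauge: Gauge: white plastic plate 75 (x) x 236 (y) x 16 mm on springs over a steel base screwed to the table (95 x 256 x 6 mm). Origin: centre of the base's underside. Four round pockets in a row along y, growing to +y, rims bevelled 1 mm; red mark at the small (-y) end. The plate sinks 1 mm per 1.5 N, level, up to a hard stop at 6 mm. Over 25 N on a disc chips it.
- pocket1 (a point): Centre of the mouth of gauge pocket 1 (33.5 mm across, 8 mm deep with a flat grey floor), level with the gauge's flat top, 30 mm above the table when unpressed; axes as the gauge's. The 36 mm disc first enters pocket 2, the 40 mm one pocket 3, the 44 mm one pocket 4, with 1.5 mm play; none enters pocket 1. A disc fully home has its upper face 2 mm below the mouth.
- pocket2 (a point): Centre of the mouth of gauge pocket 2 (37.5 mm across, 8 mm deep with a flat grey floor), level with the gauge's flat top, 30 mm above the table when unpressed; axes as the gauge's. The 36 mm disc first enters pocket 2, the 40 mm one pocket 3, the 44 mm one pocket 4, with 1.5 mm play; none enters pocket 1. A disc fully home has its upper face 2 mm below the mouth.
- pocket3 (a point): Centre of the mouth of gauge pocket 3 (41.5 mm across, 8 mm deep with a flat grey floor), level with the gauge's flat top, 30 mm above the table when unpressed; axes as the gauge's. The 36 mm disc first enters pocket 2, the 40 mm one pocket 3, the 44 mm one pocket 4, with 1.5 mm play; none enters pocket 1. A disc fully home has its upper face 2 mm below the mouth.
- pocket4 (a point): Centre of the mouth of gauge pocket 4 (45.5 mm across, 8 mm deep with a flat grey floor), level with the gauge's flat top, 30 mm above the table when unpressed; axes as the gauge's. The 36 mm disc first enters pocket 2, the 40 mm one pocket 3, the 44 mm one pocket 4, with 1.5 mm play; none enters pocket 1. A disc fully home has its upper face 2 mm below the mouth.
- mat: Square cork mat fixed to the table, 100 x 100 x 4 mm, on which the disc to be sized stands, within 20 mm of the middle. Origin: centre of the underside.
- tray: Low dark wooden tray fixed to the table, 190 (x) x 90 (y) mm, floor 4 mm thick, rim 9 mm high, holding the two discs that stay. Origin: centre of the underside.
- disc_a: One of three discs alike but for diameter: 36, 40 or 44 mm (not told which is which). Blue enamelled disc 6 mm thick, lower rim bevelled 1 mm, lying flat; upright square wooden stick 16 x 16 mm on its middle, 6 to 56 mm above the underside. About 0.07 kg. Origin: centre of the underside; z up along the stick, x and y square to its faces. One disc stands on the mat, two in the tray.
- disc_b: One of three discs alike but for diameter: 36, 40 or 44 mm (not told which is which). Blue enamelled disc 6 mm thick, lower rim bevelled 1 mm, lying flat; upright square wooden stick 16 x 16 mm on its middle, 6 to 56 mm above the underside. About 0.07 kg. Origin: centre of the underside; z up along the stick, x and y square to its faces. One disc stands on the mat, two in the tray.
- disc_c: One of three discs alike but for diameter: 36, 40 or 44 mm (not told which is which). Blue enamelled disc 6 mm thick, lower rim bevelled 1 mm, lying flat; upright square wooden stick 16 x 16 mm on its middle, 6 to 56 mm above the underside. About 0.07 kg. Origin: centre of the underside; z up along the stick, x and y square to its faces. One disc stands on the mat, two in the tray.
- jar_white: Small white enamel-powder jar, 42 mm across and 45 mm high; bystander. Origin: centre of the underside.
- jar_green: Small green glass jar with white cap, 42 mm across and 45 mm high; bystander. Origin: centre of the underside.
- jar_amber: Small amber glass jar with white cap, 42 mm across and 45 mm high; bystander. Origin: centre of the underside.
- beaker: Clear plastic cup, 76 mm across the rim and 60 mm high; bystander. Origin: centre of the underside.
- brush: Brush 190 mm long lying on the table along its own x axis; bystander. Origin: under its middle.
Not all that is in view belongs to the job. Several things have the shape of the mat; the one meant has the colours described above.

How it is judged:
By the outcome, as a careful person would: the job done as asked, in the order asked, and still so for the second after the job is handed in, with the robot touching nothing.
It also fails if it takes over 72 s, if anything falls off the work surface, if the arm or the gripper's body presses on something with over 40 N, if the wrist force passes 120 N, or if a joint passes its speed limit or range.

### The arm

A 6-joint arm with a two-finger parallel gripper is mounted at the origin on the work surface. World frame = base frame: x ahead of the robot, y to its left, z up, the work surface at z = 0. Lengths are in m, angles in rad, forces in N, time in s.
With the tool pointing down it reaches from about 0.3 to 0.875 m from the base axis. Payload 6.4 kg.
Tool frame: the origin (TCP) lies on the front face of the gripper's body, between the roots of the fingers; the fingertips stand 73 mm ahead of it and the grasp point (between the pads) lies ctrl.pinch_z ahead of it (ctrl.pinch_z is the distance from the TCP to the grasp point, in m); z points along the fingers, x is the direction in which the jaws open and shut, and the axes are right-handed (so a half turn about z gives the same grasp; the last joint's range is limited). The gripper opens to 85 mm and grips with 20 to 120 N. Pads are 22 mm wide; open, the fingers measure 114 mm over their backs; the gripper's body (76 mm by 85 mm) begins 54 mm behind the grasp point. The pads swing forward as they close: fully open they stand 13 mm farther back than shut.
Start: joints at [-1.308, 0.181, 1.607, -0, 1.354, -0.206], TCP at [0.26, -0.513, 0.304] pointing down, gripper open.
Joint ranges: [-2.99, 2.99], [-0.89, 2.07], [0.3, 2.58], [-1.14, 4.28], [0, 2.63], [-3.12, 3.12]. Speed limits (rad/s): [2.57, 2.57, 3.01, 3.14, 3.14, 3.14].

### API

Orientations are given as a unit quaternion [w, x, y, z].
In Python, from bench import ctrl gives the robot as it stands.
- The arm moves only by the tool move_arm, never from a script. Its argument "rows" is text: rows parted by semicolons, each of 7 numbers parted by spaces: the shift along the tool's x, y, z in cm, then the turn, a rotation vector about the tool's x, y, z in degrees, then the opening, from 0 (shut) to 1 (fully open). In form: x y z rx ry rz grip; .... A call has 1 to 20 rows; each row shifts and turns the commanded pose from where the row before left it, along the tool's axes as they then stand; what a row does not reach is not made up. A row lasts 1/10 s, in which the tool goes at most 50 mm and 8.59 degrees, less where a joint would pass 70% of its speed; a pose out of reach is approached as far as the arm can. A call with a gripper value outside its range is refused whole. The fingers move at their own pace and stop on an object; the grip force is fixed at half the most. Time passes only in rows, so rows that do not move let the fingers close. It gives the time, the measured TCP pose, the force and the opening at its end, in the units of the state.
- ctrl.get_obs(): the state, without advancing time (a new reading comes with each control period).
- ctrl.camera(name): name is "scene" or "top" or "wrist"; returns a dict with "color" (384x512x3 uint8, blue, green, red), "fx", "fy", "cx", "cy" (pixels), "k1" (the pictures are not rectified: a ray, as slopes to the right and down, at radius r is drawn at 1 + k1 r^2 times it, then the intrinsics apply), "rvec" (rotation vector, rad) and "tvec" (3), from world to camera coordinates, as OpenCV has them. Camera axes: x right, y down, z forward; pixel columns grow to the right and rows downward; lengths in m; the calibration is good to about 2 mm. A picture is of the moment at which its call begins. There is no depth.
- ctrl.hand_in(): hands the job in, once; it reports no verdict.
Trained networks look in the newest picture that a camera, given by its name, has taken for a name from the list of things; names that differ only in an ending like _2 or _b are one class to them, and where a whole thing is asked for, a point or a joint stands for the part that bears it (a point fixed in the world has none). Each returns a list of dicts, best first, with "confidence" (0 to 1); they miss things now and then, are a little off and sometimes report something else, mostly with a low value. They report only what shows in the picture. A call takes as long as a camera call. They do not tell look-alikes from the thing itself.
- ctrl.look_for(camera, query): "bbox" ([left, top, right, bottom] in pixels, round what is visible of it).
- ctrl.trace(camera, query): "region" (384x512 bool, what is visible of it) and "bbox" ([left, top, right, bottom] in pixels, round what is visible of it).
The state is a dict: "time_s": time; "q": joint angles; "dq": joint speeds; "joint_efforts": joint torques, N m; "eef_pos": TCP position; "eef_rot": TCP orientation; "wrist_force": force on the tool from outside, world axes, zero at the start; "torque": the same for the moment, N m; "opening": opening from 0.0 (shut) to 1.0 (fully open).
Only numpy, scipy, OpenCV 4.12 (cv2) and the standard library are available. Lean on these libraries where they do the work, as an engineer would, in place of code of your own. Each camera call takes 0.05 s, during which the arm holds its last target.

## Working session

There is one attempt and no reset: what is moved stays moved. The work goes in short steps, Python scripts to look and compute and a tool call to move; the robot and the scene stay as the last step left them, time stands still between calls to the robot, and variables do not carry over. Pictures are saved under pics/ and viewed, and the job is handed in when it is done.

Besides the shell and the picture viewer there is one more tool, called after "Emit:" in YAML: its name, and indented under it one key for each argument. move_arm: Moves the arm, as the interface text tells. Its arguments: {"type":"object","properties":{"rows":{"type":"string"}},"required":["rows"]}

```bash
ls; mkdir -p pics; cat > h.py <<'E'
import numpy as np, cv2
from bench import ctrl
def shot(n,f=None):
    c=ctrl.camera(n)
    if f: cv2.imwrite('pics/'+f,c['color'])
    return c
def ray(c,u,v):
    x=(u-c['cx'])/c['fx'];y=(v-c['cy'])/c['fy']
    a,b=x,y
    for _ in range(20):
        r=a*a+b*b;a=x/(1+c['k1']*r);b=y/(1+c['k1']*r)
    R=cv2.Rodrigues(np.array(c['rvec'],float))[0];t=np.array(c['tvec'],float).ravel()
    return -R.T@t, R.T@np.array([a,b,1.])
def at(c,u,v,z):
    o,d=ray(c,u,v);return o+d*(z-o[2])/d[2]
def proj(c,p):
    R=cv2.Rodrigues(np.array(c['rvec'],float))[0];t=np.array(c['tvec'],float).ravel()
    q=(np.atleast_2d(p)@R.T)+t;a=q[:,:2]/q[:,2:];r=(a**2).sum(1,keepdims=True)
    a=a*(1+c['k1']*r);return a*[c['fx'],c['fy']]+[c['cx'],c['cy']]
E
python3 - <<'E'
from h import *
print(ctrl.pinch_z, ctrl.get_obs())
for n in ['scene','top','wrist']:
    c=shot(n,n+'0.png')
    o,d=ray(c,c['cx'],c['cy']);print(n,c['fx'],c['k1'],o,d)
    if n!='wrist':
        for q in ['gauge','mat','tray','disc_a','pocket1','brush','beaker']:
            for r in ctrl.look_for(n,q): print(q,np.round(r['bbox']),round(r['confidence'],2))
E
```

```text
pics
0.0539 {'time_s': 0.0, 'q': array([-1.30831182e+00,  1.81550509e-01,  1.60802330e+00,  3.78106210e-05,
        1.35379825e+00, -2.06313582e-01]), 'dq': array([-0.00078385,  0.00132888,  0.00034928,  0.00072189,  0.00030534,
        0.0014667 ]), 'joint_efforts': array([-5.87456980e-04, -4.44870436e+01, -3.51334476e+01, -4.14544538e-04,
        9.03164124e-03,  4.22672969e-06]), 'eef_pos': array([ 0.25969563, -0.51252936,  0.30297133]), 'eef_rot': array([-6.24611300e-04,  8.51999393e-01, -5.23542016e-01, -6.33850785e-04]), 'wrist_force': array([-0.27187086,  0.77191249, -0.12496627]), 'torque': array([ 0.01667414,  0.02116696, -0.03851141]), 'opening': 1.0018097941079744}
scene 441.7429132448465 0.04725858012424561 [ 1.02102901 -0.47330113  0.91491506] [-0.45206789  0.41932317 -0.78727549]
gauge [225. 176. 326. 241.] 0.92
gauge [116. 230. 172. 273.] 0.57
mat [117. 227. 172. 275.] 0.86
mat [ 93. 182. 146. 221.] 0.64
mat [152. 283. 205. 328.] 0.58
tray [293. 104. 363. 150.] 0.72
disc_a [135. 230. 154. 251.] 0.82
disc_a [331. 117. 346. 142.] 0.75
disc_a [114. 229. 171. 274.] 0.72
disc_a [310. 105. 325. 125.] 0.44
pocket1 [229. 172. 323. 233.] 0.66
brush [ 75. 305. 142. 373.] 0.75
beaker [329. 215. 364. 254.] 0.91
beaker [241. 291. 258. 312.] 0.75
top 457.0524817612876 -0.09640214929052573 [ 0.33780305 -0.03621523  1.42926386] [ 0.13092565  0.01273975 -0.99131033]
gauge [198. 144. 280. 194.] 0.7
mat [318. 190. 360. 233.] 0.97
mat [321. 140. 366. 181.] 0.87
mat [252. 211. 289. 252.] 0.85
mat [306. 245. 348. 287.] 0.59
tray [117. 170. 148. 229.] 0.81
disc_a [125. 205. 140. 225.] 0.72
disc_a [128. 186. 139. 193.] 0.5
pocket1 [196. 148. 276. 189.] 0.83
beaker [216.  96. 236. 122.] 0.94
beaker [197. 151. 274. 191.] 0.6
wrist 333.27219599118905 -0.08422712317667776 [ 0.33432668 -0.47525296  0.37382872] [-0.29378477 -0.14911728 -0.94416871]
```

View pics/scene0.png

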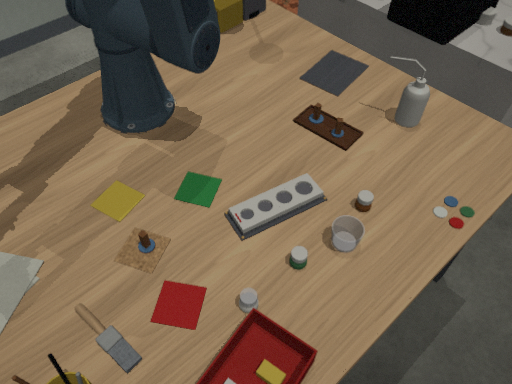

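View pics/top0.png

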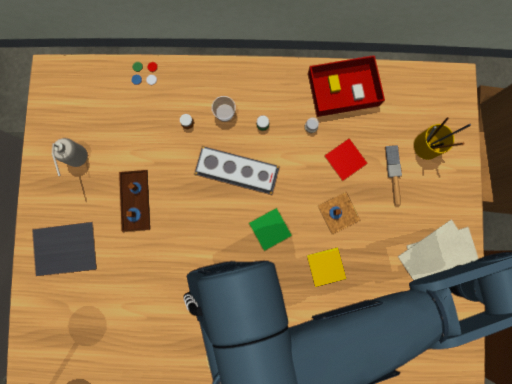

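View pics/wrist0.png

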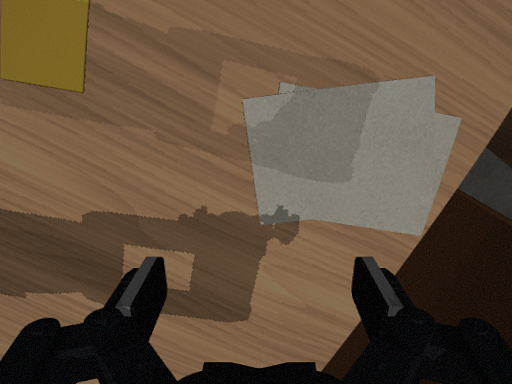

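The disc on the cork mat is at scene (145,243) and top (336,212). The look-alike mats are green at top (270,229), red at (346,159) and yellow at (326,267). The other two discs are in the tray at top (134,188) and (133,215). I choose the cork one and check it in a close crop, along with the gauge.

```bash
python3 - <<'E'
from h import *
s=shot('scene');t=shot('top')
a=cv2.resize(s['color'][215:285,105:185],None,fx=5,fy=5,interpolation=2)
b=cv2.resize(t['color'][140:200,190:285],None,fx=5,fy=5,interpolation=2)
d=cv2.resize(t['color'][190:240,310:365],None,fx=5,fy=5,interpolation=2)
e=cv2.resize(s['color'][170:245,220:335],None,fx=3,fy=3,interpolation=2)
W=np.zeros((600,800,3),np.uint8)
W[:300,:400]=a[:300,:400];W[:300,400:400+275][:250]=d;W[300:600,:475]=b;W[300:525,475:800]=e[:,:325]
cv2.imwrite('pics/crop1.png',W)
E
```

```text
(no output)
```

View pics/crop1.png

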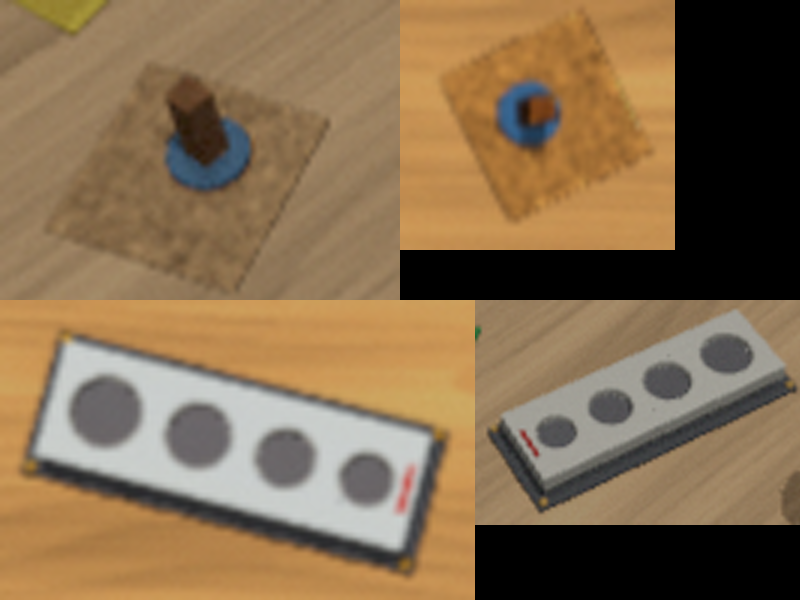

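The crop confirms cork with a blue disc and a brown stick. The red mark is on the right-hand end of the gauge in the top view. Next I rectify at the right heights and measure.

```bash
cat >> h.py <<'E'
def rect(c,x0,x1,y0,y1,z,s=2):  # s px per mm ; col=x, row=y
    X,Y=np.meshgrid(np.arange(x0,x1,1e-3/s),np.arange(y0,y1,1e-3/s))
    p=proj(c,np.stack([X,Y,0*X+z],-1).reshape(-1,3)).astype(np.float32).reshape(X.shape+(2,))
    return cv2.remap(c['color'],p[...,0],p[...,1],cv2.INTER_CUBIC)
def pockets(c,z=.03,s=2,x0=0.3,x1=0.75,y0=-.2,y1=.3):
    im=rect(c,x0,x1,y0,y1,z,s)
    hsv=cv2.cvtColor(im,cv2.COLOR_BGR2HSV)
    pl=((hsv[...,1]<50)&(hsv[...,2]>140)).astype(np.uint8)
    cs,hi=cv2.findContours(pl,cv2.RETR_CCOMP,cv2.CHAIN_APPROX_NONE)
    out=[]
    for k,q in enumerate(cs):
        if cv2.contourArea(q)<500*s*s: continue
        r=cv2.minAreaRect(q)
        par=hi[0][k][3]
        (cx,cy),rr=cv2.fitEllipse(q)[:2]
        out.append((par>=0,[round(x0+cx/s*1e-3,4),round(y0+cy/s*1e-3,4)],np.round(np.array(rr)/s,1),
         'rect',[round(x0+r[0][0]/s*1e-3,4),round(y0+r[0][1]/s*1e-3,4)],np.round(np.array(r[1])/s,1),round(r[2],1)))
    return im,out
E
python3 - <<'E'
from h import *
for n in ['top','scene']:
    c=shot(n)
    im,o=pockets(c)
    print(n); [print(x) for x in o]
    cv2.imwrite(f'pics/rect_{n}.png',cv2.resize(im,None,fx=.5,fy=.5))
    for nm,(u,v),z in [('cork',(339,213) if n=='top' else (144,250),.004)]:
        print(nm,at(c,u,v,z))
    for r in ctrl.trace(n,'disc_a')[:2]:
        print(r['bbox'],r['confidence'])
    # disc blue ellipse
    hsv=cv2.cvtColor(c['color'],cv2.COLOR_BGR2HSV)
    m=((hsv[...,0]>95)&(hsv[...,0]<125)&(hsv[...,1]>100)).astype(np.uint8)
    nn,l,st,ce=cv2.connectedComponentsWithStats(m)
    for i in range(1,nn):
        if st[i,4]>15: print('blue',st[i],ce[i],at(c,*ce[i],.01))
E
```

```text
top
(np.False_, [0.7208, 0.2045], array([36.7, 37.1]), 'rect', [0.7208, 0.2042], array([37.5, 36.5]), 90.0)
(np.False_, [0.7377, 0.0818], array([29.3, 59.2]), 'rect', [0.7355, 0.0812], array([28. , 58.5]), 0.0)
(np.False_, [0.7208, -0.0394], array([36.7, 36.8]), 'rect', [0.721, -0.0395], array([37., 36.]), 90.0)
(np.False_, [0.5675, 0.0392], array([ 84.1, 307.3]), 'rect', [0.5676, 0.0392], array([237.7,  76.6]), 76.7)
(np.True_, [0.5865, 0.1188], array([44.3, 44.6]), 'rect', [0.5865, 0.1187], array([44.5, 44.5]), 24.0)
(np.True_, [0.5727, 0.0603], array([39.9, 40.9]), 'rect', [0.5727, 0.0605], array([40.5, 40. ]), 0.0)
(np.True_, [0.5598, 0.0058], array([35.9, 36.8]), 'rect', [0.5597, 0.006], array([36.4, 36.4]), 45.0)
(np.True_, [0.5479, -0.0449], array([32.5, 32.9]), 'rect', [0.5477, -0.0445], array([32.5, 33. ]), 0.0)
(np.False_, [0.7183, -0.1903], array([24.7, 35.8]), 'rect', [0.7183, -0.188], array([24. , 34.5]), 90.0)
cork [ 0.43877447 -0.28593643  0.004     ]
[328.1, 209.3, 339.9, 219.4] 0.71
[126.4, 180.9, 139.0, 193.3] 0.68
blue [132  75   9   9  67] [136.08955224  79.089552
[... 924 characters left out ...]
9, 39.7]), 32.5)
(np.True_, [0.5461, -0.0431], array([35.3, 35.9]), 'rect', [0.5461, -0.0431], array([36.1, 35. ]), 45.0)
(np.False_, [0.7079, -0.1865], array([31.2, 36.7]), 'rect', [0.708, -0.1852], array([29.5, 36. ]), 90.0)
cork [ 0.44381768 -0.28253949  0.004     ]
[137.0, 229.6, 154.1, 252.9] 0.68
[329.8, 114.2, 343.0, 138.3] 0.67
blue [309 114  14   9  60] [315.35       119.23333333] [0.41963949 0.35474464 0.01      ]
blue [332 130  11   7  38] [336.92105263 133.92105263] [0.50485759 0.35335143 0.01      ]
blue [445 197  13   9  91] [450.58241758 201.08791209] [0.8622116  0.37409767 0.01      ]
blue [139 240  16  12  86] [146.60465116 247.04651163] [ 0.4450501  -0.27461883  0.01      ]
```

Emit:
move_arm:
  rows: "-1.32 -2.71 1.03 0 0 0 1;-1.32 -2.71 1.03 0 0 0 1;-1.32 -2.71 1.03 0 0 0 1;-1.32 -2.71 1.03 0 0 0 1;-1.32 -2.71 1.03 0 0 0 1;-1.32 -2.71 1.03 0 0 0 1;-1.32 -2.71 1.03 0 0 0 1;-1.32 -2.71 1.03 0 0 0 1;-1.32 -2.71 1.03 0 0 0 1;-1.32 -2.71 1.03 0 0 0 1;0 0 0 0 0 0 1"

```text
time_s: 2.25
eef_pos: [0.4427, -0.2696, 0.1994]
eef_rot: [-0.001, 0.853, -0.522, -0.001]
wrist_force: [-0.2, 0.2, -0.7]
opening: 1.001
```

```bash
python3 - <<'E'
from h import *
c=shot('wrist','w1.png')
o=ctrl.get_obs();print(o['eef_pos'],o['eef_rot'],o['wrist_force'])
x,y=.442,-.273
a=cv2.resize(rect(c,x-.05,x+.05,y-.05,y+.05,.060,4),(400,400));b=cv2.resize(rect(c,x-.05,x+.05,y-.05,y+.05,.010,4),(400,400))
cv2.imwrite('pics/w1r.png',np.hstack([a,b]))
E
```

```text
[ 0.44230488 -0.27120307  0.20019464] [-1.76010507e-04  8.52800068e-01 -5.22236876e-01 -8.10960524e-04] [-0.46020156 -0.85859374 -0.2657807 ]
```

View pics/w1.png

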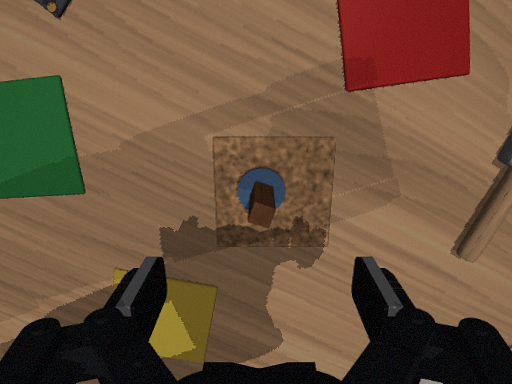

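View pics/w1r.png

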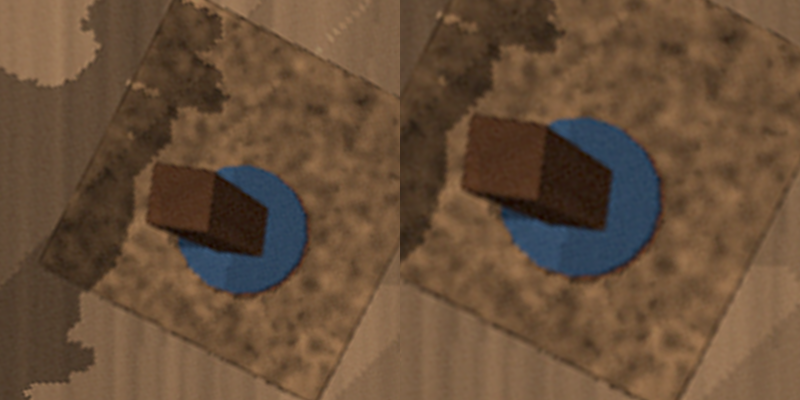

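The wrist picture shows the disc on cork at (262,190). The stick yaw is about 10° (mod 90), and the disc centre is about (0.4374, -0.2739). I rotate to match and go down partway, then re-check.

Emit:
move_arm:
  rows: "0 0 0 0 0 5.8 1;0 0 0 0 0 5.8 1;0 0 0 0 0 5.8 1;0.18 0.53 2 0 0 0 1;0 0 2 0 0 0 1;0 0 1 0 0 0 1;0 0 0 0 0 0 1;0 0 0 0 0 0 1"

```text
time_s: 3.1
eef_pos: [0.4371, -0.2761, 0.1515]
eef_rot: [0.0, 0.763, -0.647, 0.0]
wrist_force: [-0.0, -0.6, 0.7]
opening: 0.997
```

```bash
python3 - <<'E'
from h import *
c=shot('wrist','w2.png')
for i in range(3):
    o=ctrl.get_obs();print(o['eef_pos'],o['eef_rot'],o['wrist_force'])
R=__import__('scipy.spatial.transform',fromlist=['Rotation']).Rotation.from_quat(np.roll(o['eef_rot'],-1)).as_matrix();print(np.round(R,4))
x,y=.4374,-.274
a=cv2.resize(rect(c,x-.05,x+.05,y-.05,y+.05,.060,4),(400,400));b=cv2.resize(rect(c,x-.05,x+.05,y-.05,y+.05,.010,4),(400,400))
cv2.imwrite('pics/w2r.png',np.hstack([a,b]))
E
```

```text
[ 0.43737611 -0.27617121  0.15185994] [ 1.09659207e-04  7.62931467e-01 -6.46478907e-01  7.66665277e-04] [-0.82082644  0.39161088  0.94114546]
[ 0.43737611 -0.27617121  0.15185994] [ 1.09659207e-04  7.62931467e-01 -6.46478907e-01  7.66665277e-04] [-0.82082644  0.39161088  0.94114546]
[ 0.43737611 -0.27617121  0.15185994] [ 1.09659207e-04  7.62931467e-01 -6.46478907e-01  7.66665277e-04] [-0.82082644  0.39161088  0.94114546]
[[ 1.641e-01 -9.864e-01  1.000e-03]
 [-9.864e-01 -1.641e-01 -1.200e-03]
 [ 1.300e-03 -8.000e-04 -1.000e+00]]
```

View pics/w2r.png

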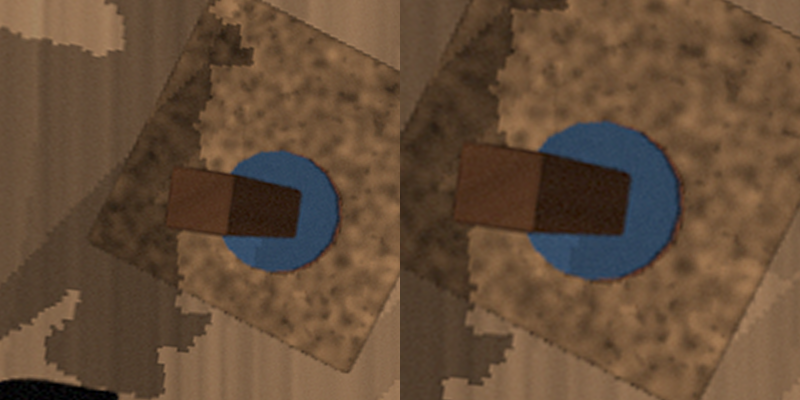

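View pics/w2.png

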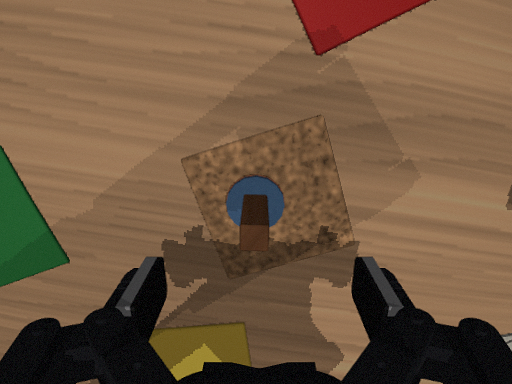

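The stick and the disc both give (0.4375, -0.2736), with a disc diameter of about 40 mm. Centre, descend and close.

Emit:
move_arm:
  rows: "-0.25 -0.05 1 0 0 0.9 1;0 0 1.5 0 0 0 1;0 0 1.5 0 0 0 1;0 0 1 0 0 0 1;0 0 0.3 0 0 0 1;0 0 0 0 0 0 1;0 0 0 0 0 0 0;0 0 0 0 0 0 0;0 0 0 0 0 0 0;0 0 0 0 0 0 0;0 0 0 0 0 0 0;0 0 0 0 0 0 0;0 0 0 0 0 0 0;0 0 0 0 0 0 0"

```text
time_s: 4.55
eef_pos: [0.4372, -0.273, 0.0982]
eef_rot: [0.0, 0.758, -0.652, 0.0]
wrist_force: [-1.0, 1.2, 4.7]
opening: 0.175
```

```bash
python3 - <<'E'
from h import *
c=shot('wrist','w3.png')
o=ctrl.get_obs();print(o)
E
```

```text
{'time_s': 4.6, 'q': array([-7.88768641e-01,  3.40922195e-01,  1.88679628e+00, -2.80793397e-05,
        9.13468788e-01,  6.32635758e-01]), 'dq': array([ 0.00028251, -0.00082452,  0.00072243, -0.00051152, -0.00016087,
       -0.00018567]), 'joint_efforts': array([-3.00583569e-02, -4.10373938e+01, -2.47583735e+01,  5.07459015e-03,
       -3.26785287e-01,  8.36535066e-03]), 'eef_pos': array([ 0.43721691, -0.27302321,  0.09817868]), 'eef_rot': array([ 2.68897410e-05,  7.57909551e-01, -6.52359618e-01,  2.01211442e-04]), 'wrist_force': array([-0.78471215,  0.92808916,  4.69323609]), 'torque': array([ 0.15133911,  0.12981312, -0.00773697]), 'opening': 0.17773115560282135}
```

View pics/w3.png

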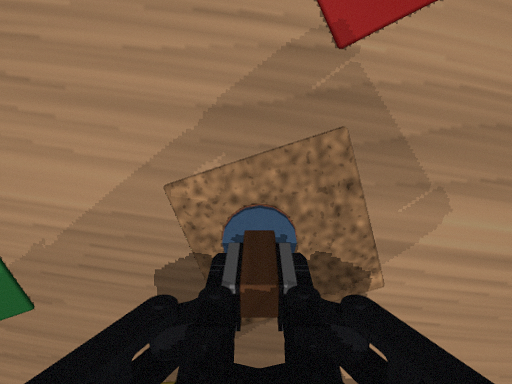

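The stick is gripped (opening 0.175, about 15–16 mm). I lift and move to where the wrist camera sees all of the gauge.

Emit:
move_arm:
  rows: "0 0 -0.3 0 0 0 0;0 0 -0.7 0 0 0 0;0 0 -1 0 0 0 0;0 0 -2 0 0 0 0;0 0 -2 0 0 0 0;-2 -0.85 -2 0 0 0 0;-3 -1.27 -2.2 0 0 0 0;-3 -1.27 0 0 0 0 0;-3 -1.27 0 0 0 0 0;-3 -1.27 0 0 0 0 0;-3 -1.27 0 0 0 0 0;-3 -1.27 0 0 0 0 0;-3 -1.27 0 0 0 0 0;-3 -1.27 0 0 0 0 0;-2.5 -1.07 0 0 0 0 0;-1.16 -0.47 0 0 0 0 0;0 0 0 0 0 0 0;0 0 0 0 0 0 0;0 0 0 0 0 0 0"

```text
time_s: 6.5
eef_pos: [0.5169, 0.038, 0.2]
eef_rot: [0.0, 0.758, -0.653, 0.0]
wrist_force: [0.6, -0.1, 0.4]
opening: 0.178
```

```bash
python3 - <<'E'
from h import *
c=shot('wrist','w4.png')
o=ctrl.get_obs();print({k:o[k] for k in['time_s','eef_pos','eef_rot','wrist_force','opening']})
im,out=pockets(c,x0=.45,x1=.68,y0=-.13,y1=.2)
[print(x) for x in out]
E
```

```text
{'time_s': 6.55, 'eef_pos': array([0.51692651, 0.03794938, 0.19994087]), 'eef_rot': array([ 1.46867301e-04,  7.57440390e-01, -6.52904304e-01,  6.51262874e-05]), 'wrist_force': array([ 0.04157407, -0.26836987, -0.78772916]), 'opening': 0.1785582174559839}
(np.False_, [0.5793, 0.0961], array([ 73. , 181.5]), 'rect', [0.571, 0.0689], array([173.2,  74.7]), 76.9)
(np.True_, [0.5827, 0.1183], array([47.2, 47.6]), 'rect', [0.5827, 0.1182], array([47.5, 47.5]), 0.0)
(np.False_, [0.5431, -0.0703], array([ 15.6, 104.2]), 'rect', [0.5383, -0.0685], array([16.6, 74.9]), 77.2)
```

View pics/w4.png

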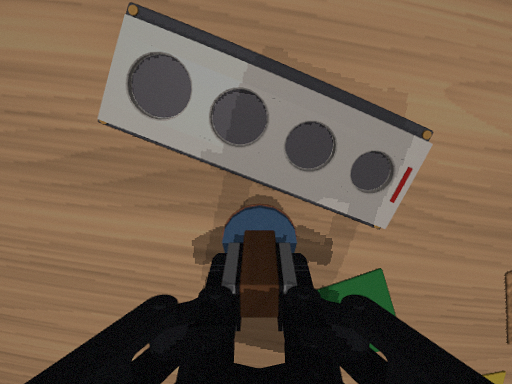

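```bash
cat >> h.py <<'E'
def fitc(P):
    A=np.c_[2*P,np.ones(len(P))];s=np.linalg.lstsq(A,(P**2).sum(1),rcond=None)[0]
    return s[:2],np.sqrt(s[2]+s[0]**2+s[1]**2)
def rimfit(c,guess,rad,z=.03,s=4,sel=None,dark=True,span=(.7,1.25)):
    # radial max-gradient edge points, robust circle fit
    w=.04;im=rect(c,guess[0]-w,guess[0]+w,guess[1]-w,guess[1]+w,z,s)
    g=cv2.GaussianBlur(cv2.cvtColor(im,cv2.COLOR_BGR2GRAY).astype(np.float32),(0,0),2)
    if not dark: 
        f=im.astype(np.float32);g=cv2.GaussianBlur(f[...,2]-f[...,0],(0,0),2)
    ctr=np.array([w,w])*1e3*s
    for it in range(3):
        P=[]
        for th in np.deg2rad(np.arange(0,360,3)):
            if sel and not sel(np.rad2deg(th)): continue
            r=np.arange(rad*span[0],rad*span[1],.1)*s
            x=(ctr[0]+r*np.cos(th)).astype(np.float32);y=(ctr[1]+r*np.sin(th)).astype(np.float32)
            v=cv2.remap(g,x[None],y[None],1)[0];d=np.gradient(v);k=d.argmax()
            if d[k]>.5: P.append([x[k],y[k]])
        P=np.array(P)
        for _ in range(6):
            ce,R=fitc(P);e=abs(np.hypot(*(P-ce).T)-R);P=P[e<max(1.5*np.median(e),1.5)]
        ctr=ce
    return np.array(guess)-w+ce/s*1e-3, R/s, len(P), im, ce, R
E
python3 - <<'E'
from h import *
c=shot('wrist')
o=ctrl.get_obs();print(o['eef_pos'])
G=[(.547,-.044),(.559,.0067),(.572,.0611),(.5845,.119)];ims=[]
for g,d in zip(G,[33.5,37.5,41.5,45.5]):
    p,R,n,im,ce,r=rimfit(c,g,d/2+.5)
    print(np.round(p,4),round(2*R,1),n)
    cv2.circle(im,(int(ce[0]),int(ce[1])),int(r),(0,0,255),1);ims.append(cv2.resize(im,(200,200)))
e=o['eef_pos'];z=e[2]-.0942+.006
p,R,n,im,ce,r=rimfit(c,e[:2],20,z=z,dark=False,sel=lambda t:(t<70 or t>290))
print('disc-tcp',np.round((p-e[:2])*1e3,2),2*R,n)
cv2.circle(im,(int(ce[0]),int(ce[1])),int(r),(0,0,255),1)
W=np.zeros((560,800,3),np.uint8);W[:200]=np.hstack(ims);W[200:520,:320]=im[:320,:320]
cv2.imwrite('pics/f1.png',W)
E
```

```text
[0.51694139 0.03800993 0.19992826]
[ 0.5443 -0.0448] 33.4 107
[0.5562 0.0056] 37.5 99
[0.569  0.0601] 41.5 79
[0.5829 0.118 ] 45.6 107
disc-tcp [ 1.43 -0.55] 38.15079410668626 47
```

View pics/f1.png

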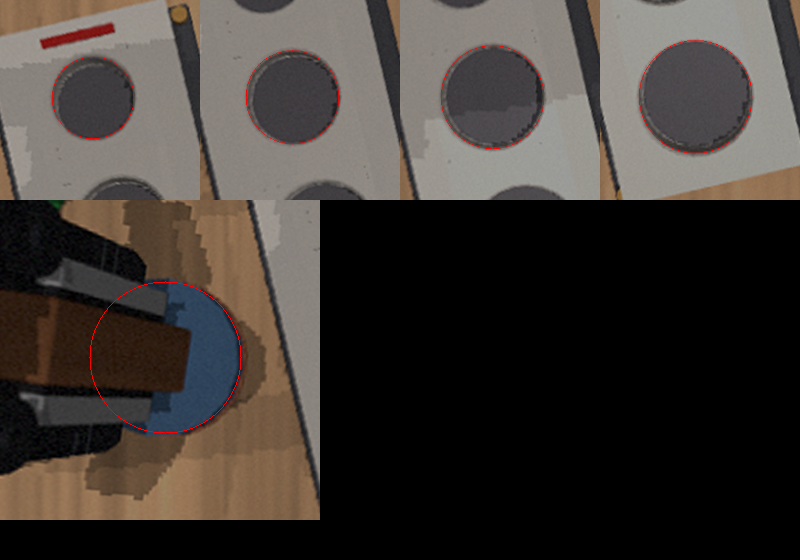

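The rim fits match the nominal diameters. To cancel camera bias I compare the disc and pocket 1 at close range, hovering lower just beside pocket 1.

Emit:
move_arm:
  rows: "2 0.7 0 0 0 0 0;3 1.1 0 0 0 0 0;2.54 0.9 0 0 0 0 0;1 0.34 0 0 0 0 0;0 0 -0 0 0 0 0;0 0 1.5 0 0 0 0;0 0 2 0 0 0 0;0 0 1.5 0 0 0 0;0 0 0.5 0 0 0 0;0 0 0 0 0 0 0;0 0 0 0 0 0 0;0 0 0 0 0 0 0"

```text
time_s: 7.8
eef_pos: [0.5003, -0.0498, 0.1458]
eef_rot: [-0.0, 0.758, -0.652, 0.001]
wrist_force: [0.6, 0.4, -0.3]
opening: 0.176
```

```bash
cat >> h.py <<'E'
def discfit(c,e,R=20.,und=.0942):
    # fixed-radius circle fit on blue edge
    from scipy.optimize import least_squares
    z=e[2]-und+.006;s=4;w=.04
    im=rect(c,e[0]-w,e[0]+w,e[1]-w,e[1]+w,z,s)
    h=cv2.cvtColor(im,cv2.COLOR_BGR2HSV);m=((h[...,0]>95)&(h[...,0]<125)&(h[...,1]>90)&(h[...,2]>40)).astype(np.uint8)
    m=cv2.morphologyEx(m,cv2.MORPH_OPEN,np.ones((5,5)))
    q=max(cv2.findContours(m,0,cv2.CHAIN_APPROX_NONE)[0],key=cv2.contourArea)[:,0].astype(float)
    hull=cv2.convexHull(q.astype(np.int32))[:,0]
    f=lambda p:np.hypot(*(q-p).T)/s-R
    keep=q
    p=np.array([w,w])*1e3*s
    for tol in (4,2,1,.7,.7):
        d=np.hypot(*(q-p).T)/s-R;k=q[abs(d)<tol]
        p=least_squares(lambda v:np.hypot(*(k-v[:2]).T)/s-R,p).x
    ce,Rf=fitc(k)
    v=im.copy();cv2.circle(v,(int(p[0]),int(p[1])),int(R*s),(0,0,255),1)
    return (p/s-w*1e3), len(k), Rf/s*2, v
G=dict(zip([1,2,3,4],[(.5443,-.0448),(.5562,.0056),(.569,.0601),(.5829,.118)]))
D={1:33.5,2:37.5,3:41.5,4:45.5}
def hover(k,fn):
    c=shot('wrist',fn+'.png');o=ctrl.get_obs();e=o['eef_pos']
    from scipy.spatial.transform import Rotation as Ro
    M=Ro.from_quat(np.roll(o['eef_rot'],-1)).as_matrix()
    print('t',o['time_s'],'eef',np.round(e,4),'F',np.round(o['wrist_force'],1),'op',round(o['opening'],3),'zaxis',np.round(M[:,2],4))
    p,R,n,im,ce,r=rimfit(c,G[k],D[k]/2+.3,span=(.85,1.15))
    cv2.circle(im,(int(ce[0]),int(ce[1])),int(r),(0,0,255),1)
    dd,n2,Df,v=discfit(c,e)
    print('pocket',np.round(p,4),round(2*R,2),n,'disc-tcp mm',np.round(dd,2),n2,round(Df,2))
    sh=np.r_[p-(e[:2]+dd*1e-3),0]; print('tool shift cm',np.round(M.T@sh*100,2),'underside z',round(e[2]-.0942,4))
    cv2.imwrite('pics/'+fn+'f.png',np.hstack([im,v]))
E
python3 - <<'E'
from h import *
hover(1,'h1')
E
```

```text
t 7.85 eef [ 0.5003 -0.0499  0.1458] F [ 0.  -0.3 -0.2] op 0.177 zaxis [ 1.6e-03 -5.0e-04 -1.0e+00]
pocket [ 0.5442 -0.0452] 33.56 104 disc-tcp mm [ 0.03 -0.52] 223 38.65
tool shift cm [ 0.14 -4.41  0.01] underside z 0.0516
```

View pics/h1f.png

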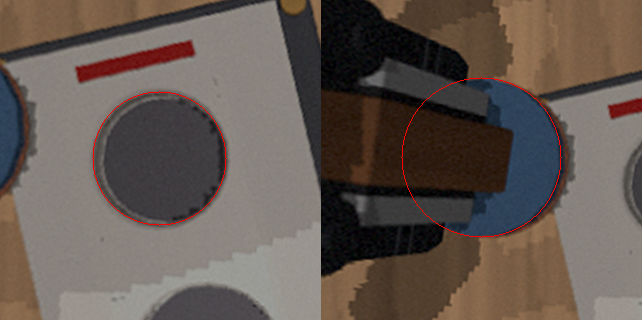

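View pics/h1.png

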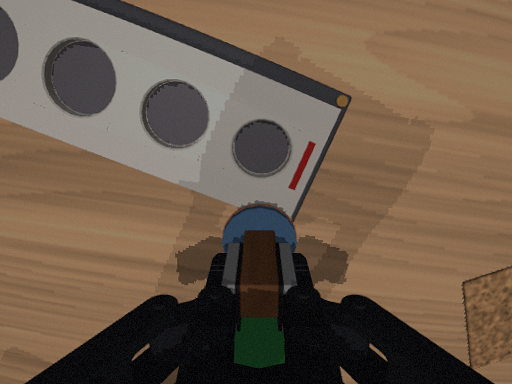

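Pocket 1 and the disc both fit well. Move over it and press gently.

Emit:
move_arm:
  rows: "0.14 -1.41 0 0 0 0 0;0 -2 0 0 0 0 0;0 -1 0 0 0 0 0;0 0 0 0 0 0 0;0 0 1 0 0 0 0;0 0 0.7 0 0 0 0;0 0 0.2 0 0 0 0;0 0 0 0 0 0 0;0 0 0.1 0 0 0 0;0 0 0.1 0 0 0 0;0 0 0.1 0 0 0 0;0 0 0.1 0 0 0 0;0 0 0.1 0 0 0 0;0 0 0 0 0 0 0;0 0 0 0 0 0 0;0 0 0 0 0 0 0"

```text
time_s: 9.45
eef_pos: [0.5437, -0.0448, 0.1211]
eef_rot: [-0.0, 0.758, -0.652, 0.0]
wrist_force: [-1.5, -1.0, 3.6]
opening: 0.183
```

```bash
python3 - <<'E'
from h import *
c=shot('wrist','p1.png');s=shot('scene');t=shot('top')
o=ctrl.get_obs();print({k:o[k] for k in['time_s','eef_pos','wrist_force','torque','opening']})
a=cv2.resize(s['color'][150:250,215:345],None,fx=4,fy=4,interpolation=2);cv2.imwrite('pics/p1s.png',a)
E
```

```text
{'time_s': 9.6, 'eef_pos': array([ 0.54367062, -0.04478233,  0.1210748 ]), 'wrist_force': array([-0.71846399, -0.86937176,  3.57350622]), 'torque': array([-2.75803583e-02,  1.68559090e-01,  4.02274698e-06]), 'opening': 0.1762102242729445}
```

View pics/p1.png

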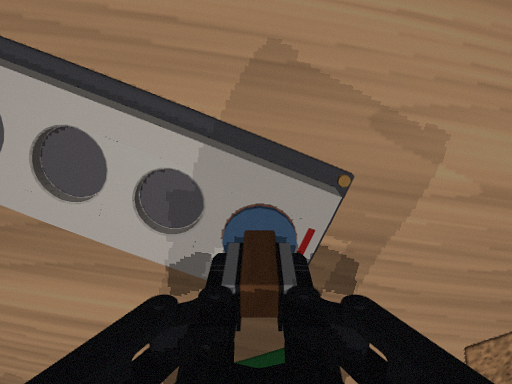

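View pics/p1s.png

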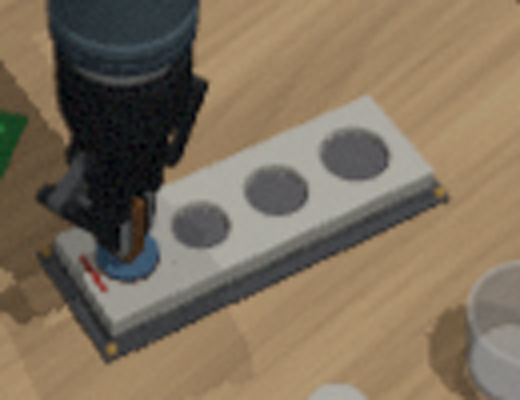

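Pocket 1 refuses it: the underside stops about 27 mm up at 3.6 N, with the plate sunk about 3 mm. Now lift and hover beside pocket 2.

Emit:
move_arm:
  rows: "0 0 -0.3 0 0 0 0;0 0 -0.7 0 0 0 0;0 0 -1 0 0 0 0;0 0 -0.5 0 0 0 0;-1.8 0.9 0 0 0 0 0;-2 1 0 0 0 0 0;-1.03 0.58 0 0 0 0 0;0 0 0 0 0 0 0;0 0 0 0 0 0 0;0 0 0 0 0 0 0"

```text
time_s: 10.6
eef_pos: [0.5126, -0.0013, 0.1462]
eef_rot: [-0.0, 0.758, -0.652, 0.001]
wrist_force: [-0.1, -0.4, -1.2]
opening: 0.176
```

```bash
python3 - <<'E'
from h import *
hover(2,'h2')
E
```

```text
t 10.65 eef [ 0.5125 -0.0013  0.1461] F [ 1.  -0.5 -0.4] op 0.175 zaxis [ 8.e-04 -3.e-04 -1.e+00]
pocket [0.5562 0.0054] 37.5 101 disc-tcp mm [ 0.01 -0.52] 221 38.71
tool shift cm [-0.07 -4.43  0.  ] underside z 0.0519
```

View pics/h2f.png

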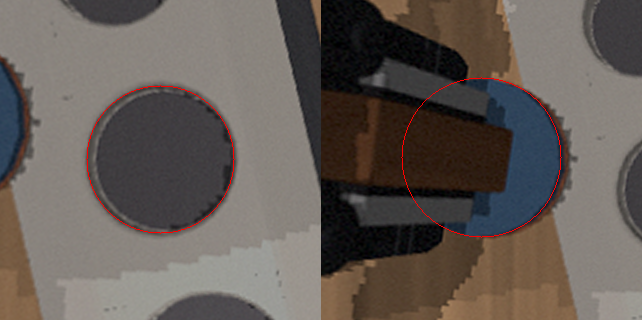

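Emit:
move_arm:
  rows: "-0.07 -1.43 0 0 0 0 0;0 -2 0 0 0 0 0;0 -1 0 0 0 0 0;0 0 0 0 0 0 0;0 0 1 0 0 0 0;0 0 0.7 0 0 0 0;0 0 0.25 0 0 0 0;0 0 0 0 0 0 0;0 0 0.1 0 0 0 0;0 0 0.1 0 0 0 0;0 0 0.1 0 0 0 0;0 0 0.1 0 0 0 0;0 0 0.1 0 0 0 0;0 0 0 0 0 0 0;0 0 0 0 0 0 0;0 0 0 0 0 0 0"

```text
time_s: 12.25
eef_pos: [0.5557, 0.0066, 0.1217]
eef_rot: [-0.0, 0.758, -0.652, 0.0]
wrist_force: [-1.4, 0.1, 3.1]
opening: 0.178
```

```bash
python3 - <<'E'
from h import *
c=shot('wrist','p2.png');s=shot('scene')
o=ctrl.get_obs();print({k:o[k] for k in['time_s','eef_pos','wrist_force','torque','opening']})
a=cv2.resize(s['color'][150:250,215:345],None,fx=4,fy=4,interpolation=2);cv2.imwrite('pics/p2s.png',a)
E
```

```text
{'time_s': 12.35, 'eef_pos': array([0.55570287, 0.0066408 , 0.12161807]), 'wrist_force': array([0.18554433, 0.01103461, 3.21324246]), 'torque': array([ 0.00277719,  0.02099592, -0.01280778]), 'opening': 0.18306234502692814}
```

View pics/p2s.png

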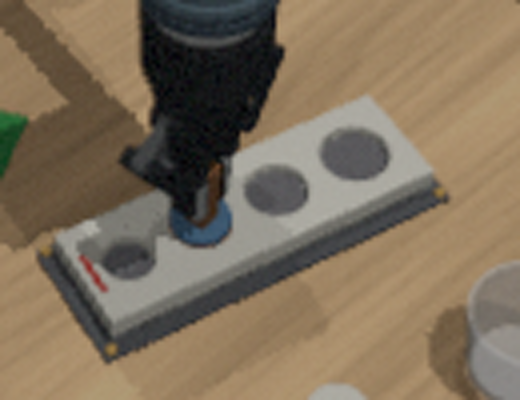

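Pocket 2 refuses it too (3.2 N, plate sunk, disc on top). On to pocket 3.

Emit:
move_arm:
  rows: "0 0 -0.3 0 0 0 0;0 0 -0.7 0 0 0 0;0 0 -1 0 0 0 0;0 0 -0.5 0 0 0 0;-2 0.9 0 0 0 0 0;-2.1 0.9 0 0 0 0 0;-1.1 0.53 0 0 0 0 0;0 0 0 0 0 0 0;0 0 0 0 0 0 0;0 0 0 0 0 0 0"

```text
time_s: 13.35
eef_pos: [0.5253, 0.0542, 0.1466]
eef_rot: [-0.0, 0.758, -0.652, 0.0]
wrist_force: [0.1, -0.3, -0.2]
opening: 0.18
```

```bash
python3 - <<'E'
from h import *
hover(3,'h3')
E
```

```text
t 13.4 eef [0.5253 0.0541 0.1466] F [-0.9 -0.3 -0.5] op 0.176 zaxis [ 7.e-04 -2.e-04 -1.e+00]
pocket [0.5691 0.0599] 41.39 107 disc-tcp mm [-0.08 -0.56] 217 38.77
tool shift cm [ 0.02 -4.44  0.  ] underside z 0.0524
```

View pics/h3f.png

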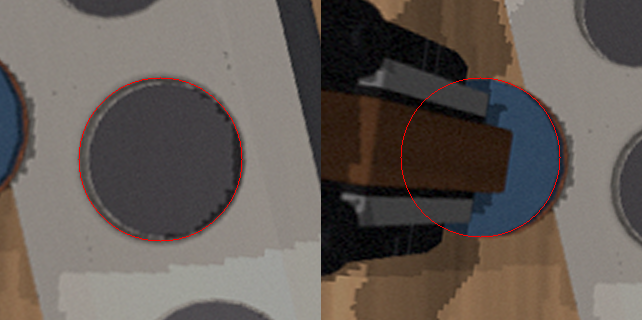

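Emit:
move_arm:
  rows: "0.02 -1.44 0 0 0 0 0;0 -2 0 0 0 0 0;0 -1 0 0 0 0 0;0 0 0 0 0 0 0;0 0 1 0 0 0 0;0 0 0.7 0 0 0 0;0 0 0.25 0 0 0 0;0 0 0 0 0 0 0;0 0 0.1 0 0 0 0;0 0 0.1 0 0 0 0;0 0 0.1 0 0 0 0;0 0 0.1 0 0 0 0;0 0 0.1 0 0 0 0;0 0 0 0 0 0 0;0 0 0 0 0 0 0"

```text
time_s: 14.9
eef_pos: [0.5687, 0.0611, 0.1219]
eef_rot: [-0.0, 0.758, -0.652, 0.0]
wrist_force: [0.4, 0.3, -1.4]
opening: 0.179
```

```bash
python3 - <<'E'
from h import *
c=shot('wrist','p3.png');s=shot('scene')
o=ctrl.get_obs();print({k:o[k] for k in['time_s','eef_pos','wrist_force','torque','opening']})
a=cv2.resize(s['color'][150:250,215:345],None,fx=4,fy=4,interpolation=2);cv2.imwrite('pics/p3s.png',a)
E
```

```text
{'time_s': 15.0, 'eef_pos': array([0.56870781, 0.06104024, 0.12193907]), 'wrist_force': array([-0.54842363,  0.32460639, -0.57135123]), 'torque': array([-0.01729874, -0.05319995, -0.01302945]), 'opening': 0.17930268261598314}
```

View pics/p3s.png

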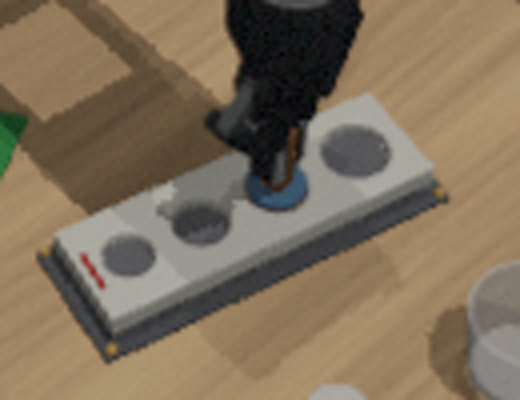

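View pics/p3.png

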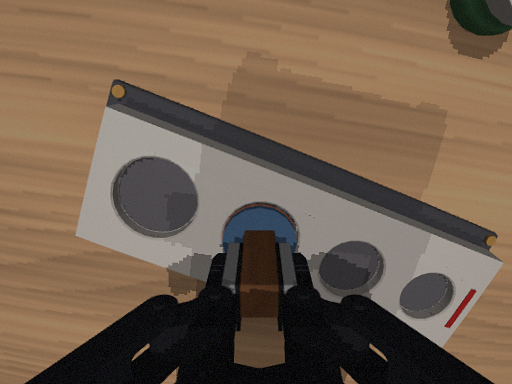

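The disc enters pocket 3: no force with the underside about 2 mm below the mouth. Lower gently to the floor.

Emit:
move_arm:
  rows: "0 0 0.1 0 0 0 0;0 0 0.1 0 0 0 0;0 0 0.1 0 0 0 0;0 0 0.1 0 0 0 0;0 0 0.1 0 0 0 0;0 0 0.05 0 0 0 0;0 0 0.05 0 0 0 0;0 0 0.05 0 0 0 0;0 0 0 0 0 0 0;0 0 0 0 0 0 0"

```text
time_s: 16.0
eef_pos: [0.5687, 0.061, 0.1155]
eef_rot: [-0.0, 0.758, -0.652, 0.0]
wrist_force: [-0.3, 0.0, 0.4]
opening: 0.17
```

```bash
python3 - <<'E'
from h import *
c=shot('wrist','p3b.png')
o=ctrl.get_obs();print({k:o[k] for k in['time_s','eef_pos','wrist_force','torque','opening']})
a=cv2.resize(c['color'][150:300,180:340],None,fx=4,fy=4,interpolation=2);cv2.imwrite('pics/p3bs.png',a)
E
```

```text
{'time_s': 16.05, 'eef_pos': array([0.56869017, 0.06100926, 0.11548135]), 'wrist_force': array([-0.66831977,  0.29388069,  1.34845881]), 'torque': array([-0.02669569, -0.03673168,  0.01010968]), 'opening': 0.1809643909254365}
```

View pics/p3bs.png

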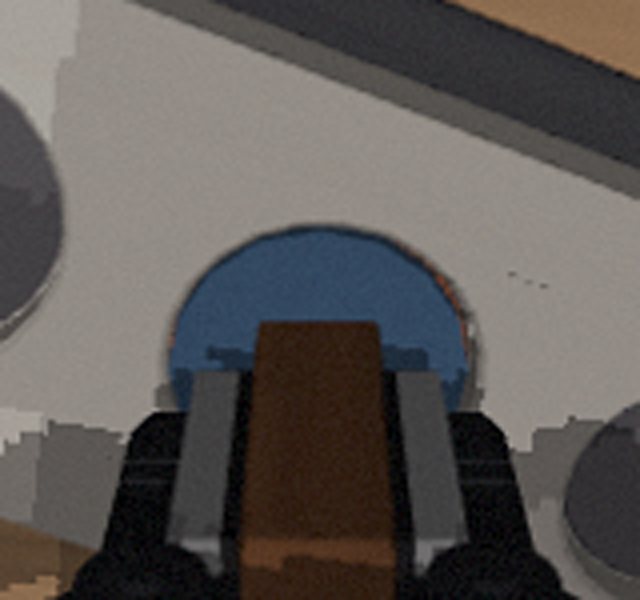

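Force is just starting with the underside near the 22 mm floor. I push 2 mm more to confirm it is home, then ease back.

Emit:
move_arm:
  rows: "0 0 0.1 0 0 0 0;0 0 0.1 0 0 0 0;0 0 0 0 0 0 0;0 0 0 0 0 0 0"

```text
time_s: 16.45
eef_pos: [0.5687, 0.061, 0.1135]
eef_rot: [-0.0, 0.758, -0.652, 0.0]
wrist_force: [-1.7, -0.9, 3.3]
opening: 0.175
```

Emit:
move_arm:
  rows: "0 0 -0.1 0 0 0 0;0 0 -0.1 0 0 0 0;0 0 0 0 0 0 0;0 0 0 0 0 0 0"

```text
time_s: 16.85
eef_pos: [0.5687, 0.061, 0.1153]
eef_rot: [-0.0, 0.758, -0.652, 0.0]
wrist_force: [1.3, -0.8, 0.9]
opening: 0.186
```

Seated: the force rises at the spring rate from the floor height. Release gradually and retreat straight up.

Emit:
move_arm:
  rows: "0 0 0 0 0 0 0.2;0 0 0 0 0 0 0.22;0 0 0 0 0 0 0.25;0 0 0 0 0 0 0.3;0 0 0 0 0 0 0.4;0 0 0 0 0 0 0.5;0 0 0 0 0 0 0.6;0 0 0 0 0 0 0.6;0 0 0 0 0 0 0.6"

```text
time_s: 17.75
eef_pos: [0.5687, 0.061, 0.1154]
eef_rot: [-0.0, 0.758, -0.652, 0.0]
wrist_force: [-0.6, 0.4, -0.3]
opening: 0.6
```

Emit:
move_arm:
  rows: "0 0 -0.5 0 0 0 0.6;0 0 -1 0 0 0 0.6;0 0 -1.5 0 0 0 0.6;0 0 -2 0 0 0 0.6;0 0 -2 0 0 0 0.6;0 0 -2 0 0 0 0.6;0 2 -1 0 0 0 0.6;0 3 0 0 0 0 0.6;0 1 0 0 0 0 0.6;0 0 0 0 0 0 0.6;0 0 0 0 0 0 0.6"

```text
time_s: 18.85
eef_pos: [0.5102, 0.052, 0.2162]
eef_rot: [-0.001, 0.758, -0.652, 0.001]
wrist_force: [0.2, 0.8, 0.3]
opening: 0.603
```

```bash
python3 - <<'E'
from h import *
c=shot('wrist','e.png');s=shot('scene','es.png');t=shot('top')
o=ctrl.get_obs();print({k:o[k] for k in['time_s','eef_pos','wrist_force','opening']})
W=np.zeros((600,800,3),np.uint8)
p=proj(c,[[.569,.06,.03]])[0].astype(int);print(p)
a=c['color'][max(p[1]-75,0):p[1]+75,max(0,p[0]-65):p[0]+65];a=cv2.resize(a,None,fx=3,fy=3,interpolation=2);W[:a.shape[0],:a.shape[1]]=a[:,:400]
b=cv2.resize(s['color'][150:250,220:340],None,fx=3,fy=3,interpolation=2);W[:300,400:760]=b
d=cv2.resize(t['color'][90:230,110:300],None,fx=2,fy=2,interpolation=2)
W[310:590,400:780]=d
cv2.imwrite('pics/ef.png',W)
E
```

```text
{'time_s': 19.0, 'eef_pos': array([0.51020867, 0.05206416, 0.21551945]), 'wrist_force': array([ 0.63494877,  0.05912704, -0.35981709]), 'opening': 0.5980790500482688}
[259 109]
```

View pics/ef.png

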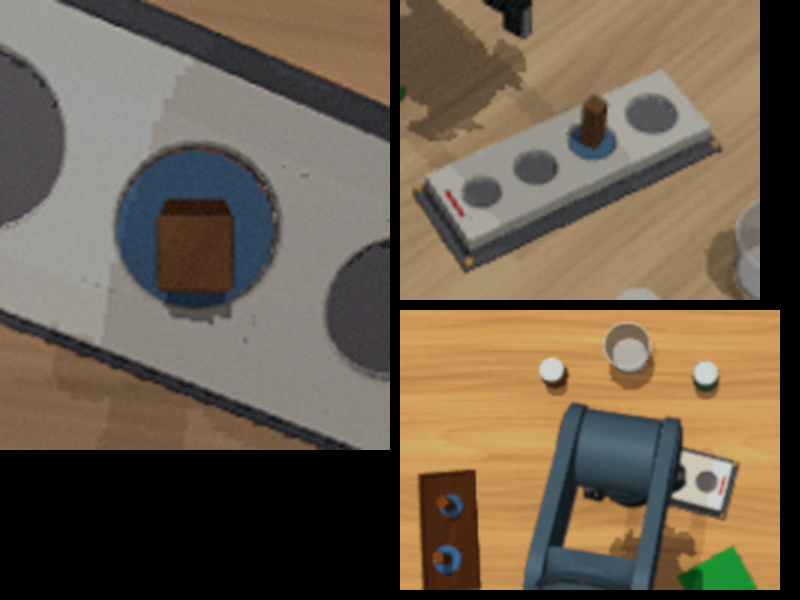

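View pics/es.png

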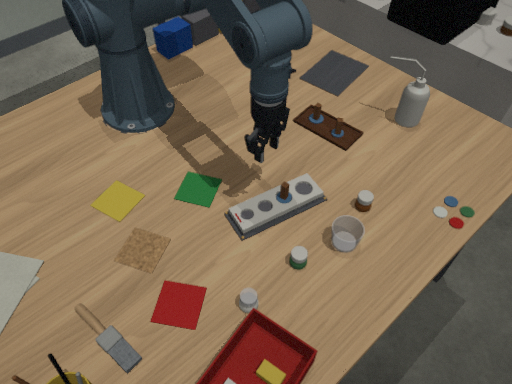

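The disc sits upright and flush inside pocket 3, let go, with the gripper clear. The tray discs, jars, beaker and brush have not moved. Handing in.

```bash
python3 - <<'E'
from h import *
print(ctrl.hand_in())
E
```

```text
the job is handed in; nothing more can be done
None
```

I took the disc off the cork mat by its stick and pressed it lightly on pocket 1, then pocket 2, then pocket 3. It entered pocket 3, where I pressed it home, let go and backed the gripper away. I handed in at about 19 s of the 72 s allowed.

- **Pocket 1:** refused at about 3.6 N. The disc stayed on top and the plate sank about 3 mm.
- **Pocket 2:** refused at about 3.2 N, again with the disc on top and the plate sunk.
- **Pocket 3:** no contact force down to the pocket floor, then about 3.3 N when I pressed 2–3 mm further, matching the spring.

The last pictures show the disc sunk in pocket 3 with its stick upright. The gripper is clear at about zero force. The tray discs, jars, beaker and brush appear where they were.

**Disagreements:** the wrist camera placed the gauge about 2–3 mm off from the top and scene cameras. I worked from the wrist camera alone, comparing disc and pocket in the same view. The disc measured about 39.8 mm across on the mat, which agrees with pocket 3. Free-radius fits while it was held gave 38.2–38.8 mm, because the fingers hid part of its edge.

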